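# Count three feed tins into the kit bay and shut its keeper bar

### The arm

A 6-joint arm with a two-finger parallel gripper is mounted at the origin on the work surface. World frame = base frame: x ahead of the robot, y to its left, z up, the work surface at z = 0. Lengths are in mm, angles in rad, forces in N, time in s.
With the tool pointing down it reaches from about 300 to 775 mm from the base axis. Payload 14.6 kg.
Tool frame: the origin (TCP) lies at the very end of the fingers, on their centre line; the grasp point (between the pads) lies 19 mm behind it; z points along the fingers, y is the line along which they close (so a half turn about z gives the same grasp; the last joint's range is limited). The gripper opens to 94 mm and grips with 3 to 60 N. Pads are 16 mm wide; open, the fingers measure 119 mm over their backs; the gripper's body (75 mm by 177 mm) begins 78 mm behind the grasp point.
Start: joints at [1.255, 0.3, 1.521, -0, 1.321, -0.067], TCP at [135.43, 533.055, 205.446] pointing down, gripper open.
Joint ranges: [-3.03, 3.03], [-0.79, 2.21], [0.23, 2.52], [-1.04, 4.18], [0, 3.07], [-2.55, 2.55]. Speed limits (rad/s): [2.22, 2.22, 2.57, 3.14, 3.14, 3.14].

### API

Orientations are given as [roll, pitch, yaw] about the fixed x, y, z axes, in that order (R = Rz(yaw) Ry(pitch) Rx(roll)).
In Python, from cell import manip gives the robot as it stands.
- The arm moves only by the tool servo_tool, never from a script. Its argument "rows" is a list of rows, each a list of 7 numbers: the turn, a rotation vector about the world's x, y, z in degrees, then the shift along the world's x, y, z in mm, then the closure, from 0 (fully open) to 1 (shut). In form: [[rx, ry, rz, dx, dy, dz, fingers], ...]. A call has 1 to 20 rows; each row shifts and turns the commanded pose from where the row before left it; what a row does not reach is not made up. A row lasts 1/8 s, in which the tool goes at most 62.5 mm and 10.7 degrees, less where a joint would pass 70% of its speed; a pose out of reach is approached as far as the arm can. A call with a gripper value outside its range is refused whole. The fingers move at their own pace and stop on an object; "grip_force" is the grip in N (left out, the last holds). Time passes only in rows, so rows that do not move let the fingers close. It gives the time, the measured TCP pose, the force, the opening and the grip force at its end, in the units of the state.
- manip.read_state(): the state, without advancing time (a new reading comes with each control period).
- manip.camera(name): name is "side" or "top"; returns the picture (400x640x3 uint8, red, green, blue); there is no depth.
- manip.camera_info(name): a dict with "fx", "fy", "cx", "cy" (pixels), "D" ([k1, k2, p1, p2, k3] as OpenCV has them; the pictures are not rectified), "position" and "rotation" of the camera in the world. Camera axes: x right, y down, z forward; pixel columns grow to the right and rows downward; lengths in mm; the calibration is good to about 2 mm. A picture is of the moment at which its call begins. camera_info takes no time and is no camera call.
- manip.sign_off(): hands the job in; it is judged then, once.
The state is a dict: "clock": time; "joints": joint angles; "qd": joint speeds; "effort": joint torques, N m; "eef_pos": TCP position; "eef_rot": TCP orientation; "wrist_force": force on the tool from outside, world axes, zero at the start; "moment": the same for the moment, N m; "finger_gap": finger opening in mm; "finger_force": force on a finger pad.
Only numpy, scipy, OpenCV 4.12 (cv2) and the standard library are available. Lean on these libraries where they do the work, as an engineer would, in place of code of your own. Each camera call takes 0.05 s, during which the arm holds its last target. There are 200 camera calls.

### The job

Slide exactly three of the five flat feed tins over the counter into the three-walled kit bay, lying flat inside it, then swing the keeper bar down across the mouth until it clicks fully home. Leave the other two tins standing on the counter clear of the bay and its bar, and leave the taller jar where it stands.

Things in the scene. Friction and masses are not known exactly. Their poses are not given: they have to be found in the camera images.
- tin1: one of five identical closed flat feed tins: plain aluminium disc, 72 mm diameter, 30 mm high, about 160 g, standing flat and loose on the counter. Origin: centre of its underside; z up along its axis.
- tin2: one of five identical closed flat feed tins: plain aluminium disc, 72 mm diameter, 30 mm high, about 160 g, standing flat and loose on the counter. Origin: centre of its underside; z up along its axis.
- tin3: one of five identical closed flat feed tins: plain aluminium disc, 72 mm diameter, 30 mm high, about 160 g, standing flat and loose on the counter. Origin: centre of its underside; z up along its axis.
- tin4: one of five identical closed flat feed tins: plain aluminium disc, 72 mm diameter, 30 mm high, about 160 g, standing flat and loose on the counter. Origin: centre of its underside; z up along its axis.
- tin5: one of five identical closed flat feed tins: plain aluminium disc, 72 mm diameter, 30 mm high, about 160 g, standing flat and loose on the counter. Origin: centre of its underside; z up along its axis.
- jar: brown glass jar with a white screw cap, about as wide as a tin (70 mm) but taller (50 mm), loose, 350 g; it stands among the tins and is not one of them. Origin: centre of its underside.
- bay: kit bay fixed to the counter: three steel walls 40 mm high, no floor. Origin: on the counter, middle of the space inside. Own x = width, inside -95 to 95 mm; own y = depth, from the open mouth at y -100 to the back wall at y 95 mm. Beside the mouth (y -117 to -83) stand the detent post (x -130 to -106, 48 mm high) and the hinge post (x 100 to 128, 44 mm high).
- bay_mouth (a point): point on the counter in the middle of the bay's open mouth, under the line of the shut keeper bar (bay x 0, y -100 mm)
- keeper (a joint): angle of the keeper bar: round aluminium, 14 mm thick, 216 mm long, on a stiff hinge that stays where left (about 2 N at its end moves it). It swings in the upright plane of the mouth: 0 = shut, level across the mouth at 26 mm height; 1.57 = upright; 2.1 = leaning outwards, away from the mouth. From 0.1 to 0.04 its end rides past a sprung ball in the detent post (a few N more).
- keeper_hinge (a point): the bar's hinge axis, in bay frame (114, -100, 26) mm; the axis runs along the bay's y
- keeper_tip (a point): centre of the 18 mm ball at the free end of the keeper bar, 207 mm from the hinge axis
There are look-alikes about, which are no part of the job. What is shaped like the tin5 but blue is not meant.

How it is judged:
By the outcome, as a careful person would: the job done as asked, in the order asked, and still so for the second after the job is handed in, with the robot touching nothing.
It also fails if it takes over 72 s, if anything falls off the work surface, if the arm or the gripper's body presses on something with over 40 N, if the wrist force passes 120 N, or if a joint passes its speed limit or range.

## Working session

There is one attempt and no reset: what is moved stays moved. The work goes in short steps, Python scripts to look and compute and a tool call to move; the robot and the scene stay as the last step left them, time stands still between calls to the robot, and variables do not carry over. Pictures are saved under pics/ and viewed, at most 10 in all, crops included, and the job is handed in when it is done.

Besides the shell and the picture viewer there is one more tool, called as name(argument=value, ...), one argument or row to a line, values as JSON. servo_tool: Moves the arm, as the interface text tells. Its arguments: {"type":"object","properties":{"rows":{"type":"array","items":{"type":"array","items":{"type":"number"}}},"grip_force":{"type":"number"}},"required":["rows"]}

```bash
mkdir -p pics; cat > h.py <<'E'
import numpy as np, cv2
from cell import manip
def pix2w(name,uv,z):
    c=manip.camera_info(name);K=np.array([[c["fx"],0,c["cx"]],[0,c["fy"],c["cy"]],[0,0,1.]])
    p=cv2.undistortPoints(np.array(uv,float).reshape(-1,1,2),K,np.array(c["D"],float)).reshape(-1,2)
    R=np.array(c["rotation"],float);t=np.array(c["position"],float)
    d=np.c_[p,np.ones(len(p))]@R.T
    return t+d*((np.broadcast_to(z,len(p))-t[2])/d[:,2])[:,None]
def snap(name,f,s=1,crop=None):
    im=manip.camera(name)[:,:,::-1]
    if crop: im=im[crop[1]:crop[3],crop[0]:crop[2]]
    cv2.imwrite("pics/"+f,cv2.resize(im,None,fx=s,fy=s,interpolation=cv2.INTER_CUBIC))
E
python3 - <<'E'
from h import *
snap("top","t0.png",1.25);snap("side","s0.png",1.25)
for n in("top","side"):
    c=manip.camera_info(n);print(n,c)
print(manip.read_state())
E
```

```text
top {'fx': 465.3477797587596, 'fy': 465.3477797587596, 'cx': 325.69872701721835, 'cy': 199.89716249928918, 'D': array([-0.12456188,  0.        ,  0.        ,  0.        ,  0.        ]), 'position': array([ 389.84143352, -114.03181052, 1232.47069736]), 'rotation': array([-3.02403110e+00, -2.47380546e-03, -1.55759490e+00])}
side {'fx': 370.5571664306794, 'fy': 370.5571664306794, 'cx': 314.63461677357384, 'cy': 204.0977371332103, 'D': array([-0.04264872,  0.        ,  0.        ,  0.        ,  0.        ]), 'position': array([180.30801826, 316.1513651 , 687.53000233]), 'rotation': array([-2.41406639, -0.00552041, -2.41766473])}
{'clock': 0.1, 'joints': array([ 1.25540221e+00,  3.00393560e-01,  1.52151681e+00, -9.90872723e-07,
        1.32069396e+00, -6.65849918e-02]), 'qd': array([ 0.0011777 , -0.00124066, -0.00288971,  0.0009015 , -0.00126891,
        0.00279811]), 'effort': array([ 1.03960112e-03, -5.32647014e+01, -3.53279793e+01,  7.10196700e-02,
        2.35724525e-02, -7.41116310e-05]), 'eef_pos': array([135.360036  , 532.84248892, 204.95605054]), 'eef_rot': array([-3.14058316e+00, -6.63550046e-05,  2.89278374e+00]), 'wrist_force': array([ 0.56390773,  0.38105067, -0.25251244]), 'moment': array([-0.00450352, -0.03629713,  0.01755632]), 'finger_force': 0.0, 'finger_gap': 93.53075922297755}
```

View pics/t0.png

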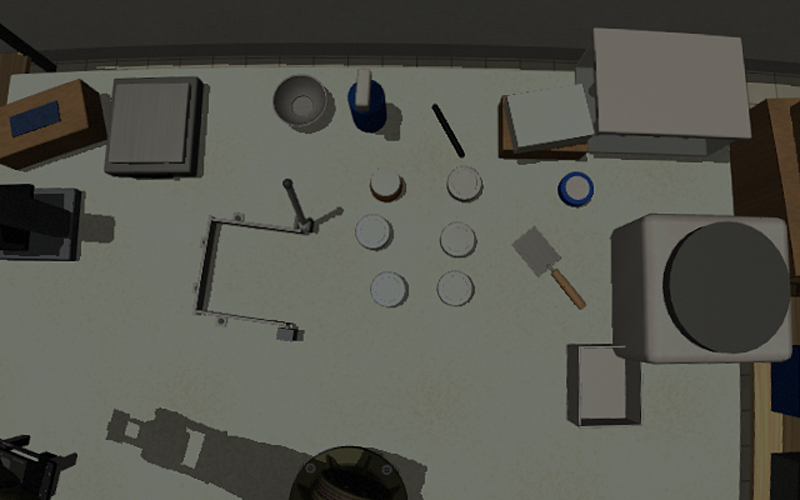

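View pics/s0.png

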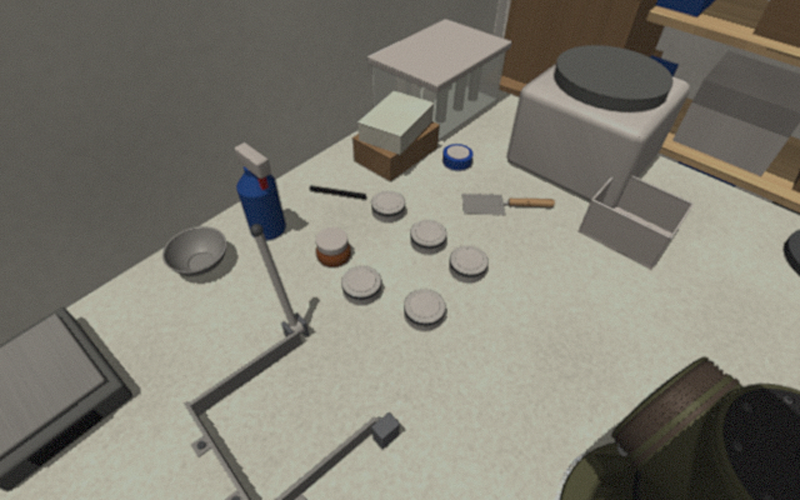

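The top view (1.25×) shows five tins at (373,232), (389,289), (458,240), (455,287) and (464,184). The jar with its brown side is at (386,184), and the blue look-alike at (576,189) is left out. The bay mouth opens to the right, with the hinge post at (307,227), the keeper tip at (288,184) and the detent post at (289,332).

```bash
sed -i 's/R=np.array(c\["rotation"\],float)/R=Rot.from_euler("xyz",c["rotation"]).as_matrix()/; 1a from scipy.spatial.transform import Rotation as Rot' h.py
python3 - <<'E'
from h import *
im=manip.camera("top")[:,:,::-1]
cv2.imwrite("pics/t1.png",cv2.resize(im[120:290,140:400],None,fx=3,fy=3,interpolation=cv2.INTER_CUBIC))
np.set_printoptions(precision=0,suppress=True)
uv=np.array([(373,232),(389,289),(458,240),(455,287),(464,184)])/1.25
print(pix2w("top",uv,30));print(pix2w("top",np.array([(386,184)])/1.25,50))
E
```

```text
[[ 569.  -43.   30.]
 [ 450.  -79.   30.]
 [ 554. -221.   30.]
 [ 456. -215.   30.]
 [ 674. -234.   30.]]
[[667. -69.  50.]]
```

View pics/t1.png

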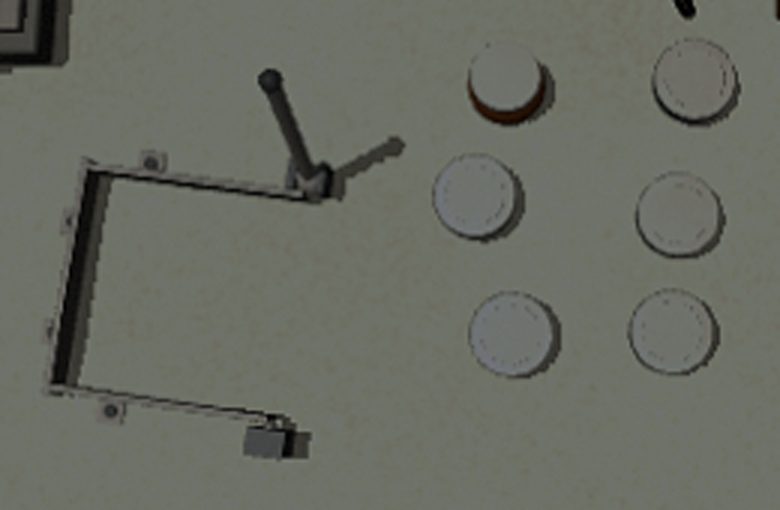

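The enlarged crop (×3, offset 140,120) confirms five plain tins at (476,196), (513,333), (680,214), (673,331) and (696,80). The jar cap is at (507,76). Bay features are the back corners (89,161) and (50,390), the detent top centre (264,444), the hinge at about (314,178), and the bar ball at (270,80).

```bash
python3 - <<'E'
from h import *
from scipy.optimize import least_squares
np.set_printoptions(precision=1,suppress=True)
f=lambda p:np.array(p,float)/3+np.array([140,120])
print(pix2w("top",f([(476,196),(513,333),(680,214),(673,331),(696,80)]),30))
print("jar",pix2w("top",f([(507,76)]),50))
W=pix2w("top",f([(89,161),(50,390),(264,444),(314,178)]),[40,40,48,44])[:,:2];print(W)
def B(t):return np.array([(95+t,95+t),(-95-t,95+t),(-118,-100),(114,-100)])
def res(v):
    c,s=np.cos(v[2]),np.sin(v[2]);return (B(v[3])@np.array([[c,s],[-s,c]])+v[:2]-W).ravel()
r=least_squares(res,[500,150,0,6]);print(r.x,r.fun)
x,y,a,t=r.x
R=np.array([[np.cos(a),-np.sin(a)],[np.sin(a),np.cos(a)]])
print("mouth",R@[0,-100]+[x,y],"hinge",R@[114,-100]+[x,y])
# tip: angle search by matching top pixel
for th in np.arange(1.2,2.15,.1):
    tip=np.r_[R@[114-207*np.cos(th),-100]+[x,y],26+207*np.sin(th)]
    o=[]
    for n in("top","side"):
        c=manip.camera_info(n);K=np.array([[c["fx"],0,c["cx"]],[0,c["fy"],c["cy"]],[0,0,1.]])
        Rm=Rot.from_euler("xyz",c["rotation"]).as_matrix()
        o.append(cv2.projectPoints(((tip-c["position"])@Rm).reshape(1,1,3),np.zeros(3),np.zeros(3),K,np.array(c["D"]))[0].ravel())
    print(round(th,2),tip,(o[0]-[140,120])*3,o[1]*1.25)
E
```

```text
[[ 569.2  -44.    30. ]
 [ 450.5  -78.2   30. ]
 [ 555.8 -221.8   30. ]
 [ 454.  -216.1   30. ]
 [ 675.4 -235.8   30. ]]
jar [[671.7 -69.8  50. ]]
[[594.7 296.9]
 [394.  321.4]
 [352.3 130.6]
 [581.1  95.8]]
[481.5 211.   -0.1   5. ] [-0.7 -0.1  1.8  2.2 -1.1 -2.8 -0.   0.8]
mouth [468.1 111.9] hinge [581.1  96.6]
1.2 [506.7 106.7 218.9] [255.5 239.5] [309.4 280.3]
1.3 [526.2 104.1 225.5] [258.2 212.1] [300.3 268.2]
1.4 [546.2 101.4 230. ] [261.7 184.1] [291.3 257.1]
1.5 [566.6  98.6 232.5] [265.8 156.1] [282.7 247.1]
1.6 [587.1  95.8 232.9] [270.6 128.5] [274.6 238.4]
1.7 [607.5  93.1 231.3] [275.9 101.6] [267.1 231. ]
1.8 [627.7  90.3 227.6] [281.7  76. ] [260.2 225.1]
1.9 [647.4  87.7 221.9] [287.8  52. ] [254.1 220.5]
2.0 [666.4  85.1 214.2] [294.2  30. ] [248.7 217.4]
2.1 [684.6  82.6 204.7] [300.7  10.2] [244.2 215.6]
```

```bash
python3 - <<'E'
from h import *
f=lambda p:np.array(p,float)/3+np.array([140,120])
np.set_printoptions(precision=1,suppress=True)
for z in (205,215,225,235): print(z,pix2w("top",f([(270,80)]),z)[0],pix2w("side",np.array([(257,231)])/1.25,z)[0])
# side-view tin & hinge check
print(pix2w("side",np.array([(361,279),(424,304),(428,233),(468,260),(388,203)])/1.25,30)[:,:2])
a=-.134;R=np.array([[np.cos(a),-np.sin(a)],[np.sin(a),np.cos(a)]])
for p in [(0,-100),(0,-170),(-50,30),(50,30),(0,30),(0,-40),(0,-250)]: print(p,R@p+[481.5,211])
w=pix2w("top",f([(89,161),(50,390),(264,444),(314,178)]),[40,40,48,44])[:,:2]
print(np.arctan2(*(w[0]-w[1])[::-1]),np.arctan2(*(w[3]-w[2])[::-1]))
E
```

```text
205 [629.9 103.7 205. ] [643.2  90.  205. ]
215 [627.5 101.6 215. ] [633.6  94.7 215. ]
225 [625.2  99.5 225. ] [624.   99.4 225. ]
235 [622.9  97.4 235. ] [614.5 104.1 235. ]
[[ 570.7  -42.3]
 [ 450.2  -75.2]
 [ 552.9 -215. ]
 [ 452.  -209.6]
 [ 671.4 -228. ]]
(0, -100) [468.1 111.9]
(0, -170) [458.8  42.5]
(-50, 30) [436.  247.4]
(50, 30) [535.1 234.1]
(0, 30) [485.5 240.7]
(0, -40) [476.2 171.4]
(0, -250) [448.1 -36.8]
-0.12176783051725702 -0.15090465053591878
```

servo_tool(
  rows=[
    [0,0,0.35,15.75,-30.5,-3,0],
    [0,0,0.35,15.75,-30.5,-3,0],
    [0,0,0.35,15.75,-30.5,-3,0],
    [0,0,0.35,15.75,-30.5,-3,0],
    [0,0,0.35,15.75,-30.5,-3,0],
    [0,0,0.35,15.75,-30.5,-3,0],
    [0,0,0.35,15.75,-30.5,-3,0],
    [0,0,0.35,15.75,-30.5,-3,0],
    [0,0,0.35,15.75,-30.5,-3,0],
    [0,0,0.35,15.75,-30.5,-3,0],
    [0,0,0.35,15.75,-30.5,-3,0],
    [0,0,0.35,15.75,-30.5,-3,0],
    [0,0,0.35,15.75,-30.5,-3,0],
    [0,0,0.35,15.75,-30.5,-3,0],
    [0,0,0.35,15.75,-30.5,-3,0],
    [0,0,0.35,15.75,-30.5,-3,0],
    [0,0,0.35,15.75,-30.5,-3,0],
    [0,0,0.35,15.75,-30.5,-3,0],
    [0,0,0.35,15.75,-30.5,-3,0],
    [0,0,0.35,15.75,-30.5,-3,0],
  ],
)

```text
clock: 2.65
eef_pos: [450.8, -78.0, 145.2]
eef_rot: [3.142, -0.0, 3.015]
wrist_force: [-0.0, -0.2, 0.2]
finger_gap: 94.1
finger_force: 0.0
```

servo_tool(
  rows=[
    [0,0,0,0,0,-30,0],
    [0,0,0,0,0,-30,0],
    [0,0,0,0,0,-30,0],
    [0,0,0,0,0,-25,0],
    [0,0,0,0,0,-15,0],
    [0,0,0,0,0,-7,0],
    [0,0,0,0,0,0,0],
    [0,0,0,0,0,0,1],
    [0,0,0,0,0,0,1],
    [0,0,0,0,0,0,1],
    [0,0,0,0,0,0,1],
    [0,0,0,0,0,0,1],
    [0,0,0,0,0,0,1],
  ],
  grip_force=12,
)

```text
clock: 4.28
eef_pos: [450.7, -76.9, 8.8]
eef_rot: [3.142, 0.001, 3.015]
wrist_force: [-1.4, 1.4, 6.1]
finger_gap: 71.2
finger_force: 12.0
```

servo_tool(
  rows=[
    [0,0,0,0,6,0,1],
    [0,0,0,-0.8,17.5,0,1],
    [0,0,0,-0.8,17.5,0,1],
    [0,0,0,-0.8,17.5,0,1],
    [0,0,0,-0.8,17.5,0,1],
    [0,0,0,-0.8,17.5,0,1],
    [0,0,0,-0.8,17.5,0,1],
    [0,0,0,-0.8,17.5,0,1],
    [0,0,0,-0.8,17.5,0,1],
    [0,0,0,-0.8,17.5,0,1],
    [0,0,0,-0.8,17.5,0,1],
    [0,0,0,-0.8,17.5,0,1],
    [0,0,0,-0.8,17.5,0,1],
    [0,0,0,-0.8,17.5,0,1],
    [0,0,0,-0.8,17.5,0,1],
    [0,0,0,-0.8,17.5,0,1],
    [0,0,0,-0.8,17.5,0,1],
    [0,0,0,-0.8,17.5,0,1],
    [0,0,0,-0.8,17.5,0,1],
    [0,0,0,0,6,0,1],
  ],
)

```text
clock: 6.78
eef_pos: [436.0, 250.5, 8.8]
eef_rot: [-3.141, 0.001, 3.016]
wrist_force: [0.7, -9.1, 9.1]
finger_gap: 71.3
finger_force: 12.0
```

servo_tool(
  rows=[
    [0,0,0,0,0,0,0.13],
    [0,0,0,0,0,0,0.13],
    [0,0,0,0,0,0,0.13],
    [0,0,0,0,0,20,0.13],
    [0,0,0,0,0,50,0.13],
    [0,0,0,0,-10,50,0],
    [0,0,0,0,-30,20,0],
  ],
)

```text
clock: 7.65
eef_pos: [436.7, 210.4, 151.1]
eef_rot: [3.14, 0.003, 3.016]
wrist_force: [0.1, 0.2, -0.6]
finger_gap: 93.9
finger_force: 0.0
```

```bash
python3 - <<'E'
from h import *
snap("top","t2.png",3,(140,110,400,290))
E
```

```text
(no output)
```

View pics/t2.png

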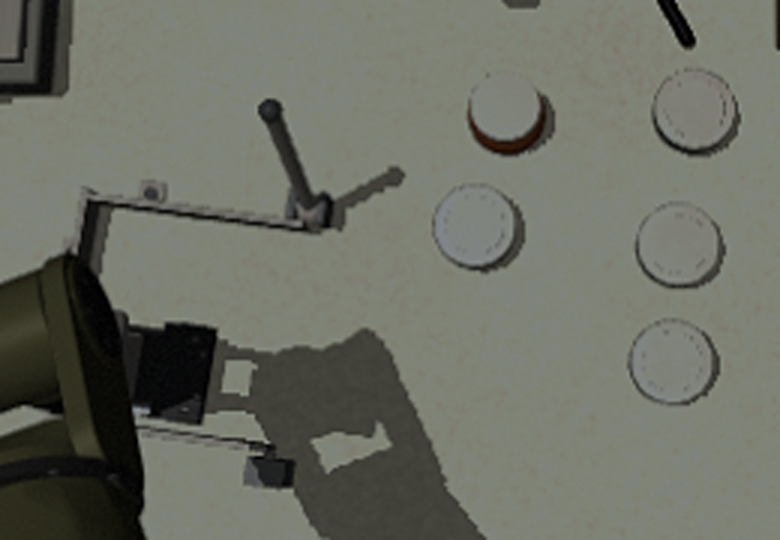

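servo_tool(
  rows=[
    [0,0,0,1.3,-21,0,0],
    [0,0,0,1.3,-21,0,0],
    [0,0,0,1.3,-21,0,0],
    [0,0,0,1.3,-21,0,0],
    [0,0,0,1.3,-21,0,0],
    [0,0,0,1.3,-21,0,0],
    [0,0,0,1.3,-21,0,0],
    [0,0,0,1.3,-21,0,0],
    [0,0,0,1.3,-21,0,0],
    [0,0,0,1.3,-21,0,0],
    [0,0,0,20,-7,0,0],
    [0,0,0,20,-7,0,0],
    [0,0,0,20,-7,0,0],
    [0,0,0,20,-7,0,0],
    [0,0,0,20,-7,0,0],
    [0,0,0,20,-8,0,0],
    [0,0,0,0,0,0,0],
  ],
)

```text
clock: 9.82
eef_pos: [569.3, -43.3, 147.7]
eef_rot: [3.142, -0.001, 3.014]
wrist_force: [-0.3, 0.6, -0.0]
finger_gap: 93.6
finger_force: 0.0
```

servo_tool(
  rows=[
    [0,0,0,0,0,-30,0],
    [0,0,0,0,0,-30,0],
    [0,0,0,0,0,-30,0],
    [0,0,0,0,0,-28,0],
    [0,0,0,0,0,-14,0],
    [0,0,0,0,0,-6,0],
    [0,0,0,0,0,0,0],
    [0,0,0,0,0,0,1],
    [0,0,0,0,0,0,1],
    [0,0,0,0,0,0,1],
    [0,0,0,0,0,0,1],
    [0,0,0,0,0,0,1],
    [0,0,0,0,0,0,1],
  ],
  grip_force=12,
)

```text
clock: 11.45
eef_pos: [569.3, -42.9, 10.9]
eef_rot: [3.141, 0.001, 3.015]
wrist_force: [-1.3, 0.7, 6.6]
finger_gap: 71.9
finger_force: 12.0
```

servo_tool(
  rows=[
    [0,0,0,-12.7,14.7,0,1],
    [0,0,0,-12.7,14.7,0,1],
    [0,0,0,-12.7,14.7,0,1],
    [0,0,0,-12.7,14.7,0,1],
    [0,0,0,-12.7,14.7,0,1],
    [0,0,0,-12.7,14.7,0,1],
    [0,0,0,-12.7,14.7,0,1],
    [0,0,0,3,17,0,1],
    [0,0,0,3,17,0,1],
    [0,0,0,3,17,0,1],
    [0,0,0,3,17,0,1],
    [0,0,0,3,17,0,1],
    [0,0,0,3,17,0,1],
    [0,0,0,3,17,0,1],
    [0,0,0,7,11.5,0,1],
    [0,0,0,7,11.5,0,1],
    [0,0,0,7,11.5,0,1],
    [0,0,0,7,11.5,0,1],
    [0,0,0,7,11.5,0,1],
    [0,0,0,0,0,0,1],
  ],
)

```text
clock: 13.95
eef_pos: [536.1, 237.6, 10.8]
eef_rot: [3.141, 0.001, 3.016]
wrist_force: [2.1, 2.9, 5.5]
finger_gap: 71.9
finger_force: 12.0
```

servo_tool(
  rows=[
    [0,0,0,0,0,0,0.13],
    [0,0,0,0,0,0,0.13],
    [0,0,0,0,0,0,0.13],
    [0,0,0,0,0,20,0.13],
    [0,0,0,0,0,50,0.13],
    [0,0,0,-10,0,50,0],
    [0,0,0,-30,0,20,0],
  ],
)

```text
clock: 14.82
eef_pos: [497.0, 236.6, 154.7]
eef_rot: [3.139, 0.005, 3.014]
wrist_force: [0.3, 0.2, -0.7]
finger_gap: 93.4
finger_force: 0.0
```

servo_tool(
  rows=[
    [0,0,0,-2.7,-28.2,0,0],
    [0,0,0,-2.7,-28.2,0,0],
    [0,0,0,-2.7,-28.2,0,0],
    [0,0,0,-2.7,-28.2,0,0],
    [0,0,0,-2.7,-28.2,0,0],
    [0,0,0,-2.7,-28.2,0,0],
    [0,0,0,-2.7,-28.2,0,0],
    [0,0,0,-2.7,-28.2,0,0],
    [0,0,0,-2.7,-28.2,0,0],
    [0,0,0,-2.7,-28.2,0,0],
    [0,0,0,-2.7,-28.2,0,0],
    [0,0,0,-2.7,-28.2,0,0],
    [0,0,0,-2.7,-28.2,0,0],
    [0,0,0,-2.7,-28.2,0,0],
    [0,0,0,-2.7,-28.2,0,0],
    [0,0,0,-2.7,-28.2,0,0],
    [0,0,0,0,0,0,0],
  ],
)

```text
clock: 16.95
eef_pos: [452.7, -216.0, 151.5]
eef_rot: [-3.141, 0.001, 3.013]
wrist_force: [0.6, -0.3, 1.3]
finger_gap: 93.8
finger_force: 0.0
```

```bash
python3 - <<'E'
from h import *
snap("top","t3.png",3,(140,120,400,290))
E
```

```text
(no output)
```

View pics/t3.png

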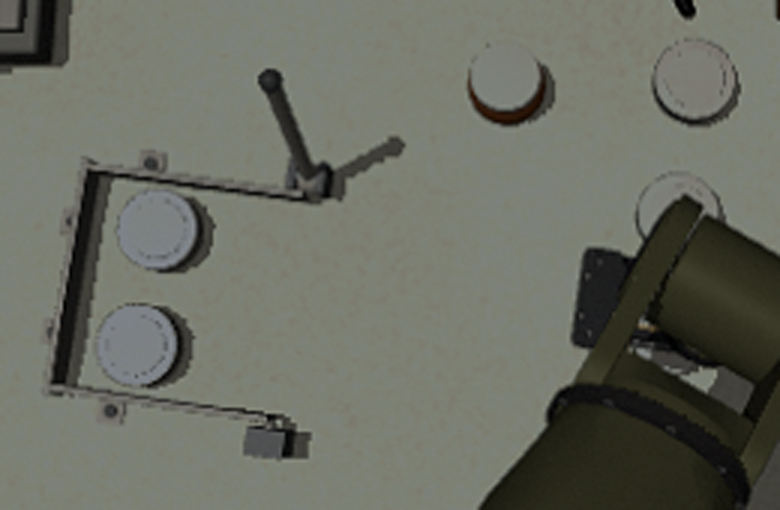

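Two tins lie flat in the bay at crop (158,230) and (138,345), well clear of each other and the walls. Next is the third tin.

servo_tool(
  rows=[
    [0,0,0,0,0,-30,0],
    [0,0,0,0,0,-30,0],
    [0,0,0,0,0,-30,0],
    [0,0,0,0,0,-30,0],
    [0,0,0,0,0,-15,0],
    [0,0,0,0,0,-7,0],
    [0,0,0,0,0,0,0],
    [0,0,0,0,0,0,1],
    [0,0,0,0,0,0,1],
    [0,0,0,0,0,0,1],
    [0,0,0,0,0,0,1],
    [0,0,0,0,0,0,1],
    [0,0,0,0,0,0,1],
  ],
  grip_force=12,
)

```text
clock: 18.62
eef_pos: [453.1, -214.8, 8.9]
eef_rot: [-3.141, 0.001, 3.015]
wrist_force: [-0.7, 0.5, 5.7]
finger_gap: 71.6
finger_force: 12.0
```

servo_tool(
  rows=[
    [0,0,0,1.2,19.5,0,1],
    [0,0,0,1.2,19.5,0,1],
    [0,0,0,1.2,19.5,0,1],
    [0,0,0,1.2,19.5,0,1],
    [0,0,0,1.2,19.5,0,1],
    [0,0,0,1.2,19.5,0,1],
    [0,0,0,1.2,19.5,0,1],
    [0,0,0,1.2,19.5,0,1],
    [0,0,0,1.2,19.5,0,1],
    [0,0,0,1.2,19.5,0,1],
    [0,0,0,1.2,19.5,0,1],
    [0,0,0,1.2,19.5,0,1],
    [0,0,0,1.2,19.5,0,1],
    [0,0,0,1.2,19.5,0,1],
    [0,0,0,1.2,19.5,0,1],
    [0,0,0,1.2,19.5,0,1],
    [0,0,0,1.2,19.5,0,1],
    [0,0,0,1.2,19.5,0,1],
    [0,0,0,1.2,19.5,0,1],
    [0,0,0,1.2,19.5,0,1],
  ],
)

```text
clock: 21.12
eef_pos: [476.7, 176.0, 8.9]
eef_rot: [-3.141, 0.001, 3.015]
wrist_force: [-0.6, -6.7, 7.5]
finger_gap: 71.7
finger_force: 12.0
```

servo_tool(
  rows=[
    [0,0,0,0,0,0,0.13],
    [0,0,0,0,0,0,0.13],
    [0,0,0,0,0,0,0.13],
    [0,0,0,0,0,20,0.13],
    [0,0,0,0,0,50,0.13],
    [0,0,0,0,0,50,0.13],
    [0,0,0,0,-10,30,0.13],
    [0,0,0,0,-25,0,1],
    [0,0,0,0,-25,0,1],
    [0,0,0,0,-25,0,1],
    [0,0,0,0,-25,0,1],
    [0,0,0,0,-25,0,1],
    [0,0,0,0,-25,0,1],
    [0,0,0,0,-25,0,1],
    [0,0,0,0,-10,0,1],
  ],
)

```text
clock: 23.0
eef_pos: [476.7, -20.9, 158.4]
eef_rot: [-3.142, -0.0, 3.013]
wrist_force: [-0.2, 0.2, -0.7]
finger_gap: 5.2
finger_force: 0.0
```

servo_tool(
  rows=[
    [0,0,0,20,0,0,1],
    [0,0,0,20,0,0,1],
    [0,0,0,20,0,0,1],
    [0,0,0,20,0,0,1],
    [0,0,0,20,0,0,1],
    [0,0,0,20,0,0,1],
    [0,0,0,20,0,0,1],
    [0,0,0,20,0,0,1],
    [0,0,0,20,0,0,1],
    [0,0,0,15,15,0,1],
    [0,0,0,0,20,0,1],
    [0,0,0,0,20,0,1],
    [0,0,0,0,20,0,1],
    [0,0,0,0,20,0,1],
    [0,0,0,0,15,0,1],
    [0,0,0,0,0,0,1],
  ],
)

```text
clock: 25.0
eef_pos: [671.8, 91.4, 158.4]
eef_rot: [-3.142, 0.0, 3.016]
wrist_force: [0.5, -0.3, 0.0]
finger_gap: 0.6
finger_force: 0.0
```

```bash
python3 - <<'E'
from h import *
snap("side","s4.png",1.25)
E
```

```text
(no output)
```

View pics/s4.png

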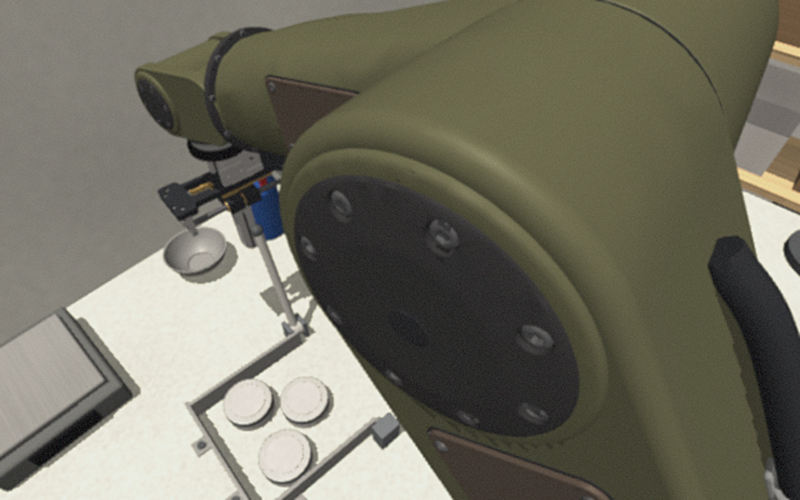

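The three tins lie in the bay at side pixels (248,401), (304,399) and (285,455). The closed fingers are outside the bar's ball at (258,231). Now I sweep the bar over.

servo_tool(
  rows=[
    [0,0,0,-18,2.3,0,1],
    [0,0,0,-18,2.3,0,1],
    [0,0,0,-12,1.5,0,1],
    [0,0,0,-12,1.5,0,1],
    [0,0,0,-12,1.5,0,1],
    [0,0,0,-12,1.5,0,1],
    [0,0,0,-12,1.5,0,1],
    [0,0,0,-12,1.5,0,1],
    [0,0,0,-12,1.5,0,1],
    [0,0,0,-12,1.5,0,1],
  ],
)

```text
clock: 26.3
eef_pos: [539.1, 107.0, 158.5]
eef_rot: [3.142, 0.0, 3.015]
wrist_force: [1.7, 0.1, -0.6]
finger_gap: 0.4
finger_force: 0.6
```

```bash
python3 - <<'E'
from h import *
snap("side","s5.png",2.5,(50,120,350,340))
E
```

```text
(no output)
```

View pics/s5.png

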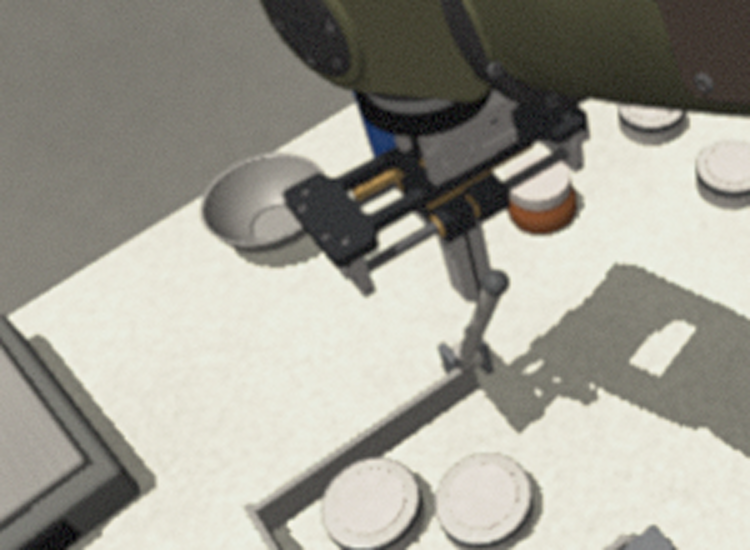

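servo_tool(
  rows=[
    [0,0,0,-11.2,1.4,0,1],
    [0,0,0,-11.2,1.4,0,1],
    [0,0,0,-11.2,1.4,0,1],
    [0,0,0,-11.2,1.4,0,1],
    [0,0,0,-8.1,1.0,-7.3,1],
    [0,0,0,-8.1,1.0,-7.3,1],
    [0,0,0,-8.1,1.0,-7.3,1],
    [0,0,0,-6.5,0.8,-8.8,1],
    [0,0,0,-6.5,0.8,-8.8,1],
    [0,0,0,-6.5,0.8,-8.8,1],
    [0,0,0,-4.7,0.6,-9.9,1],
    [0,0,0,-4.7,0.6,-9.9,1],
    [0,0,0,-4.7,0.6,-9.9,1],
    [0,0,0,0,0,0,1],
  ],
)

```text
clock: 28.1
eef_pos: [436.6, 119.6, 79.7]
eef_rot: [-3.141, -0.001, 3.015]
wrist_force: [-0.3, 0.4, 0.8]
finger_gap: 0.4
finger_force: 0.0
```

```bash
python3 - <<'E'
from h import *
snap("side","s6.png",2.5,(50,120,350,340))
E
```

```text
(no output)
```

View pics/s6.png

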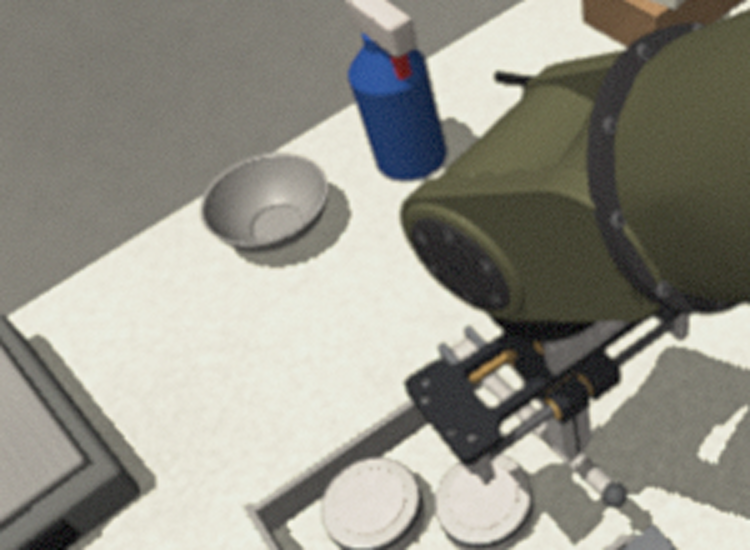

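The bar is under the fingertips, with its ball at crop (613,493) dropping toward the detent post. I'll push on down through the detent.

servo_tool(
  rows=[
    [0,0,0,-2,0.3,-8,1],
    [0,0,0,-2,0.3,-8,1],
    [0,0,0,-2,0.3,-8,1],
    [0,0,0,-2,0.3,-8,1],
    [0,0,0,0,0,-4,1],
    [0,0,0,0,0,-4,1],
    [0,0,0,0,0,-4,1],
    [0,0,0,0,0,-3,1],
    [0,0,0,0,0,0,1],
  ],
)

```text
clock: 29.28
eef_pos: [429.3, 120.8, 33.3]
eef_rot: [-3.142, -0.0, 3.015]
wrist_force: [0.4, -0.5, -0.9]
finger_gap: 0.4
finger_force: 0.0
```

servo_tool(
  rows=[
    [0,0,0,0,0,-1,1],
    [0,0,0,0,0,-1,1],
    [0,0,0,0,0,0,1],
  ],
)

```text
clock: 29.65
eef_pos: [429.6, 120.9, 32.5]
eef_rot: [3.141, 0.001, 3.015]
wrist_force: [-7.6, -1.2, 19.1]
finger_gap: 0.5
finger_force: 9.5
```

servo_tool(
  rows=[
    [0,0,0,0,0,5,1],
    [0,0,0,0,0,25,1],
    [0,0,0,0,0,50,1],
    [0,0,0,0,0,50,1],
    [0,0,0,0,-30,20,1],
    [0,0,0,-5,-30,0,1],
    [0,0,0,-5,-30,0,1],
    [0,0,0,-5,-30,0,1],
    [0,0,0,-5,-30,0,1],
    [0,0,0,-5,-30,0,1],
    [0,0,0,-5,-30,0,1],
    [0,0,0,-5,-30,0,1],
    [0,0,0,0,-30,0,1],
    [0,0,0,0,-30,0,1],
    [0,0,0,0,0,0,1],
  ],
)

```text
clock: 31.52
eef_pos: [394.0, -180.3, 181.3]
eef_rot: [-3.142, -0.0, 3.013]
wrist_force: [0.7, 0.2, 0.2]
finger_gap: 0.7
finger_force: 0.0
```

```bash
python3 - <<'E'
from h import *
a=manip.camera("top")[110:290,130:390,::-1];b=manip.camera("side")[190:400,130:390,::-1]
r=lambda i:cv2.resize(i,(400,int(400*i.shape[0]/i.shape[1])),interpolation=cv2.INTER_CUBIC)
a,b=r(a),r(b);h=max(len(a),len(b));p=lambda i:cv2.copyMakeBorder(i,0,h-len(i),0,0,0)
cv2.imwrite("pics/f.png",np.hstack([p(a),p(b)]))
# expected tip pixels for several theta, side view in crop coords
c=manip.camera_info("side");K=np.array([[c["fx"],0,c["cx"]],[0,c["fy"],c["cy"]],[0,0,1.]])
Rm=Rot.from_euler("xyz",c["rotation"]).as_matrix()
for th in(0,.05,.1):
    d=207*np.cos(th);t=np.array([582-d*.992,104+d*.128,26+207*np.sin(th)])
    o=cv2.projectPoints(((t-c["position"])@Rm).reshape(1,1,3),np.zeros(3),np.zeros(3),K,np.array(c["D"]))[0].ravel()
    print(th,(o-[130,190])*400/260+[400,0])
E
```

```text
0 [660.63681924 222.92468973]
0.05 [660.26832644 219.27336587]
0.1 [659.60765728 215.22006928]
```

View pics/f.png

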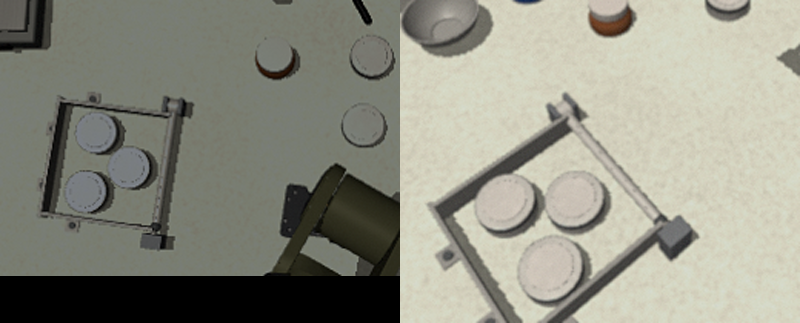

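The bar lies level across the mouth with its ball at (660,222), which matches angle 0. The press also met a firm stop at 32.5 mm, the expected height of the bar's top. Three tins are inside, two tins and the jar are untouched.

```bash
python3 -c "
from cell import manip
print(manip.sign_off())"
```

```text
the job is handed in; nothing more can be done
None
```

The job is handed in at about 32 s: three tins lie flat in the bay, the keeper bar is shut against a firm stop (level in the last picture), and the other two tins and the jar were left where they stood.

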